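Find the solid cooling cube and hold it up in the ice tongs

TASK

Three look-alike steel cooling cubes stand on the turntable, but only one is solid and therefore much heavier than the two hollow ones. Take the ice tongs, feel by lifting cubes with the tongs which one is the solid one, and finish while holding that solid cube in the squeezed tongs, still and at least 5 cm above the turntable, with the hollow cubes resting on the turntable. Touch the cubes only with the tongs, never with the gripper, and leave the bucket, cups, ashtray, decanter and coasters where they are.

Things in the scene. Friction and masses are not known exactly. Their poses are not given: they have to be found in the camera images.
- tongs: sprung stainless steel ice tongs, 205 mm long, 40 mm high, 90 g, lying on the board left of the turntable, tips away from the robot. Origin on the underside, midway between the arms, under the grip zone; x points to the tips, z up, the arms close along y. Head: x -99 to -75 mm, 34 wide, 18 high. Arms: 3 mm strips hinged at the head at x -80, y +-14 mm, arched up between head and tips
- tongs_grip (a point): middle of the arched grip zone, between the arms (tongs frame 0, 0, 31 mm), near the centre of mass. Zone: x -35 to +38 mm, z 22 to 40 mm, 22 mm of room below it. Over the outsides here the tongs are 44 mm wide when open, 31 mm (arms parallel) when the tips are 25 mm apart. To squeeze here takes about 4.5 N at first and 10 N at 31 mm; half of any further squeeze reaches the tips
- tongs_tips (a point): point midway between the two tips (tongs frame 90, 0, 10 mm; same axes). Each tip is a flat upright strip, 3 mm thick, x 74 to 106 mm, z 0 to 20 mm in the tongs frame. Left alone the tips spring open to 51 mm between them; each mm of squeeze across the grip zone closes them by 2 mm
- tongs_left (a joint): closing angle of the left tongs arm, rad: 0 open, 0.075 when the tips are 25 mm apart; the right arm is its mirror image
- cube_a: steel-coloured cooling cube, 25 mm edge, one of three that look the same and start flat on the front part of the turntable. One of the three (not told which) is solid, about 125 g; the other two are hollow, about 28 g. Origin at the centre of its underside, axes along its edges, z up
- cube_b: steel-coloured cooling cube, 25 mm edge, one of three that look the same and start flat on the front part of the turntable. One of the three (not told which) is solid, about 125 g; the other two are hollow, about 28 g. Origin at the centre of its underside, axes along its edges, z up
- cube_c: steel-coloured cooling cube, 25 mm edge, one of three that look the same and start flat on the front part of the turntable. One of the three (not told which) is solid, about 125 g; the other two are hollow, about 28 g. Origin at the centre of its underside, axes along its edges, z up
- turntable: wooden turntable with a brass edge, 380 mm across, top 25 mm above the work surface; the disc spins freely. Origin at the centre, on the work surface
- bucket: glass ice bucket with a clipped-on steel lid, 123 mm across, 161 mm high with its knob, on the far part of the turntable; origin at the centre of its underside. Leave alone
- cup_left: white ceramic espresso cup with a handle, 62 mm across, 55 mm high, on the turntable's left; origin at the centre of its underside. Leave alone
- cup_right: the same cup on the turntable's right. Leave alone
- ashtray: crystal ashtray, 84 mm across, 30 mm high, in the middle of the turntable behind the cubes; origin at the centre of its underside. Leave alone
- decanter: amber glass decanter, 80 mm across, 200 mm high, far left on the shelf board; origin at the centre of its underside. Leave alone
- coasters: stack of four round coasters, 96 mm across, 20 mm high, on the right; origin at the centre of its underside. Leave alone
Mind the look-alikes: they are no part of the job. Of the things that look like the tongs, the smallest one is meant. What is shaped like the cube_c but green or pink is not meant.

How it is judged (in metres and radians):
At the end, for the whole second after the job is handed in: Solid cube at least 48 mm above the turntable top (underside 73 mm up), still, held by the tongs (over 0.5 N) and touched by nothing else; tongs held in the fingers (over 1 N), touching nothing else; both hollow cubes (each weighing under 0.6 N there) at rest on the turntable, clear of the tongs (contact force between tongs and the fingers above 1 N and contact force between tongs and turntable below 0.05 N and contact force between tongs and coasters below 0.05 N and contact force between tongs and bucket below 0.05 N and contact force between tongs and cup_left below 0.05 N and contact force between tongs and cup_right below 0.05 N and contact force between tongs and ashtray below 0.05 N and contact force between tongs and decanter below 0.05 N and ((height (world z) of cube_a above 0.073 m and linear speed of each of cube_a, cube_b, cube_c below 0.03 m/s and contact force between cube_a and tongs above 0.5 N and contact force between cube_a and the fingers below 0.05 N and contact force between cube_a and the arm below 0.05 N and contact force between cube_a and turntable below 0.05 N and contact force between cube_a and bucket below 0.05 N and contact force between cube_a and cup_left below 0.05 N and contact force between cube_a and cup_right below 0.05 N and contact force between cube_a and ashtray below 0.05 N and contact force between cube_a and decanter below 0.05 N and contact force between cube_b and turntable between 0.1 and 0.6 N and contact force between each of cube_b, cube_c and tongs below 0.05 N and contact force between each of cube_b, cube_c and cube_a below 0.05 N and contact force between cube_c and turntable between 0.1 and 0.6 N) or (height (world z) of cube_b above 0.073 m and linear speed of each of cube_b, cube_a, cube_c below 0.03 m/s and contact force between cube_b and tongs above 0.5 N and contact force between cube_b and the fingers below 0.05 N and contact force between cube_b and the arm below 0.05 N and contact force between cube_b and turntable below 0.05 N and contact force between cube_b and bucket below 0.05 N and contact force between cube_b and cup_left below 0.05 N and contact force between cube_b and cup_right below 0.05 N and contact force between cube_b and ashtray below 0.05 N and contact force between cube_b and decanter below 0.05 N and contact force between cube_a and turntable between 0.1 and 0.6 N and contact force between each of cube_a, cube_c and tongs below 0.05 N and contact force between each of cube_a, cube_c and cube_b below 0.05 N and contact force between cube_c and turntable between 0.1 and 0.6 N) or (height (world z) of cube_c above 0.073 m and linear speed of each of cube_c, cube_a, cube_b below 0.03 m/s and contact force between cube_c and tongs above 0.5 N and contact force between cube_c and the fingers below 0.05 N and contact force between cube_c and the arm below 0.05 N and contact force between cube_c and turntable below 0.05 N and contact force between cube_c and bucket below 0.05 N and contact force between cube_c and cup_left below 0.05 N and contact force between cube_c and cup_right below 0.05 N and contact force between cube_c and ashtray below 0.05 N and contact force between cube_c and decanter below 0.05 N and contact force between cube_a and turntable between 0.1 and 0.6 N and contact force between each of cube_a, cube_b and tongs below 0.05 N and contact force between each of cube_a, cube_b and cube_c below 0.05 N and contact force between cube_b and turntable between 0.1 and 0.6 N))); the arm keeps its last pose, push and grip.
It fails at once if the gripper or arm touches a cube (contact force between any of the fingers, the arm and cube_a above 0.5 N or contact force between any of the fingers, the arm and cube_b above 0.5 N or contact force between any of the fingers, the arm and cube_c above 0.5 N).
It fails at once if a bystander (bucket, cup, ashtray, decanter, coasters) is moved by more than 4 cm (distance of any of bucket, cup_left, cup_right, ashtray, decanter, coasters from where it was at the start of the episode above 0.04 m).
It also fails if it takes over 64 s, if anything falls off the work surface, if the arm or the gripper's body presses on something with over 40 N, if the wrist force passes 120 N, or if a joint passes its speed limit or range.

ROBOT

A 6-joint arm with a two-finger parallel gripper is mounted at the origin on the work surface. World frame = base frame: x ahead of the robot, y to its left, z up, the work surface at z = 0. Lengths are in mm, angles in rad, forces in N, time in s.
With the tool pointing down it reaches from about 325 to 775 mm from the base axis. Payload 5.5 kg.
Tool frame: the origin (TCP) lies at the very end of the fingers, on their centre line; the grasp point (between the pads) lies 19 mm behind it; y points along the fingers, z is the direction in which the jaws open and shut, and the axes are right-handed (so a half turn about y gives the same grasp; the last joint's range is limited). The gripper opens to 88 mm and grips with 3 to 60 N. Pads are 20 mm wide; open, the fingers measure 115 mm over their backs; the gripper's body (75 mm by 178 mm) begins 61 mm behind the grasp point.
Start: joints at [-1.227, 0.091, 1.231, -0, 1.82, -0.057], TCP at [234.094, -552.464, 222.631] pointing down, gripper open.
Joint ranges: [-2.87, 2.87], [-0.86, 2.18], [0.17, 2.46], [-1.51, 4.65], [0.06, 2.69], [-2.65, 2.65]. Speed limits (rad/s): [2.57, 2.57, 3.01, 3.14, 3.14, 3.14].

INTERFACE

Orientations are given as a 3x3 rotation matrix whose columns are the frame's x, y, z axes.
In Python, from plant import manip gives the robot as it stands.
- The arm moves only by the tool carry_out, never from a script. Its argument "increments" is one flat list of numbers, 5 for each row, row after row: the shift along the tool's x, y, z in cm, then the turn about the tool's y in rad, then the opening, from -1 (shut) to 1 (fully open). A call has 1 to 12 rows; each row is the pose to reach, as a shift and turn from the pose commanded when the call began, along the tool's axes at that moment; what a row does not reach only later rows make up. A row lasts 1/10 s, in which the tool goes at most 50 mm and 8.59 degrees, less where a joint would pass 70% of its speed; a pose out of reach is approached as far as the arm can. A call with a gripper value outside its range is refused whole. The fingers move at their own pace and stop on an object; "squeeze" is the grip in N (left out, the last holds). Time passes only in rows, so rows that repeat a pose let the fingers close. It gives the time, the measured TCP pose, the force and the opening at its end, in the units of the state.
- manip.sense(): the state, without advancing time (a new reading comes with each control period).
- manip.capture(name): name is "side" or "top" or "wrist"; returns (picture, depth): 400x640x3 uint8, red, green, blue; 400x640 float32, mm along the optical axis (not along the pixel's ray), 0 where there is no reading.
- manip.get_calibration(name): a dict with "mtx" (3x3 intrinsics, pixels), "k1" (the pictures are not rectified: a ray, as slopes to the right and down, at radius r is drawn at 1 + k1 r^2 times it, then the intrinsics apply), "rvec" (rotation vector, rad) and "tvec" (3), from world to camera coordinates, as OpenCV has them; the wrist camera has in their place "T_tool_cam" (4x4, takes a point from camera to tool coordinates, whose origin is the TCP and whose axes are the tool frame's). Camera axes: x right, y down, z forward; pixel columns grow to the right and rows downward; lengths in mm; the calibration is good to about 2 mm. A picture is of the moment at which its call begins: read the wrist's pose just before it. get_calibration takes no time and is no camera call.
- manip.job_done(): hands the job in, once; it reports no verdict.
The state is a dict: "t": time; "joints": joint angles; "dq": joint speeds; "joint_torque": joint torques, N m; "position": TCP position; "eef_rot": TCP orientation; "wrist_force": force on the tool from outside, world axes, zero at the start; "moment": the same for the moment, N m; "opening": opening from 0.0 (shut) to 1.0 (fully open).
Only numpy, scipy, OpenCV 4.12 (cv2) and the standard library are available. Lean on these libraries where they do the work, as an engineer would, in place of code of your own. Each camera call takes 0.05 s, during which the arm holds its last target. There are 200 camera calls.

## Working session

There is one attempt and no reset: what is moved stays moved. The work goes in short steps, Python scripts to look and compute and a tool call to move; the robot and the scene stay as the last step left them, time stands still between calls to the robot, and variables do not carry over. Pictures are saved under pics/ and viewed, about 8 in all and at most 12, crops included, and the job is handed in when it is done.

Besides the shell and the picture viewer there is one more tool, called after ">>>" as a command line: name --argument value ..., lists and objects as JSON in quotes. carry_out: Moves the arm, as the interface text tells. Its arguments: {"type":"object","properties":{"increments":{"type":"array"},"squeeze":{"type":"number"}},"required":["increments"]}

```bash
mkdir -p pics; ls
cat > h.py <<'E'
import numpy as np, cv2
from plant import manip
def cam(name, st=None):
    c=manip.get_calibration(name); K=np.array(c["mtx"],float)
    if name=="wrist":
        st=st or manip.sense(); T=np.eye(4);T[:3,:3]=np.array(st["eef_rot"]);T[:3,3]=st["position"]
        M=T@np.array(c["T_tool_cam"]); R=M[:3,:3]; o=M[:3,3]
    else:
        R0=cv2.Rodrigues(np.array(c["rvec"],float))[0]; R=R0.T; o=-R@np.array(c["tvec"],float).ravel()
    return K,float(c["k1"]),R,o   # R cam->world
def slopes(C,uv):
    K,k1,R,o=C; uv=np.atleast_2d(np.array(uv,float))
    d=np.c_[(uv[:,0]-K[0,2])/K[0,0],(uv[:,1]-K[1,2])/K[1,1]]; s=d.copy()
    for _ in range(20): s=d/(1+k1*(s**2).sum(1,keepdims=True))
    return np.c_[s,np.ones(len(s))]
def plane(C,uv,z):
    r=slopes(C,uv)@C[2].T; return C[3]+r*((z-C[3][2])/r[:,2])[:,None]
def bydepth(C,uv,d):
    return C[3]+(slopes(C,uv)*np.atleast_1d(d)[:,None])@C[2].T
def proj(C,p):
    K,k1,R,o=C; q=(np.atleast_2d(p)-o)@R; s=q[:,:2]/q[:,2:]; s=s*(1+k1*(s**2).sum(1,keepdims=True))
    return s*[K[0,0],K[1,1]]+[K[0,2],K[1,2]]
def shot(name,fn):
    st=manip.sense(); im,d=manip.capture(name); im=im[:,:,::-1].copy()
    cv2.imwrite(f"pics/{fn}.png",im); np.save(f"pics/{fn}.npy",d); return im,d,cam(name,st)
E
python3 - <<'E'
from h import *
print(manip.sense())
for n in("top","side","wrist"):
    im,d,C=shot(n,n+"0"); print(n,C[0].tolist(),C[1],C[3],C[2][:,2])
a=cv2.imread("pics/top0.png");b=cv2.imread("pics/side0.png")
cv2.imwrite("pics/v0.png",a)
cv2.imwrite("pics/v1.png",b)
E
```

```text
pics
{'t': 0.0, 'joints': array([-1.22673617e+00,  9.18212240e-02,  1.23187502e+00, -1.94353444e-05,
        1.81978208e+00, -5.67180119e-02]), 'dq': array([ 0.00161299,  0.00134978,  0.00120742, -0.00136754, -0.00100474,
       -0.00175917]), 'joint_torque': array([-1.23357277e-03, -4.46446145e+01, -4.06459630e+01,  6.96668588e-02,
        2.92239228e-02, -1.65910483e-04]), 'position': array([ 233.9643587 , -552.18589011,  221.53553977]), 'eef_rot': array([[-9.20759572e-01, -6.53790913e-04,  3.90129958e-01],
       [-3.90130496e-01,  1.76880154e-03, -9.20757877e-01],
       [-8.80793364e-05, -9.99998222e-01, -1.88370472e-03]]), 'wrist_force': array([-0.46471747,  0.28287298,  0.78217458]), 'moment': array([ 0.01960129, -0.02139215, -0.00880206]), 'opening': 1.0019983952136713}
top [[398.75193588119606, 0.0, 318.17495248731177], [0.0, 398.75193588119606, 195.49700647146338], [0.0, 0.0, 1.0]] -0.0859100320002806 [ 307.99446592  -11.15061448 1344.63785956] [ 0.15786176 -0.00522926 -0.98744737]
side [[445.6326315205201, 0.0, 315.53916691049193], [0.0, 445.6326315205201, 197.4687065197815], [0.0, 0.0, 1.0]] -0.05668573919671348 [-32.68987451 773.01974993 754.67474289] [ 0.4601291  -0.65897274 -0.59500937]
wrist [[315.6616422168477, 0.0, 319.9394121869966], [0.0, 315.6616422168477, 200.9076922692091], [0.0, 0.0, 1.0]] -0.038384975684176495 [ 311.48686745 -521.46761272  383.15739042] [-0.27805571 -0.11644996 -0.95348017]
```

View pics/v0.png

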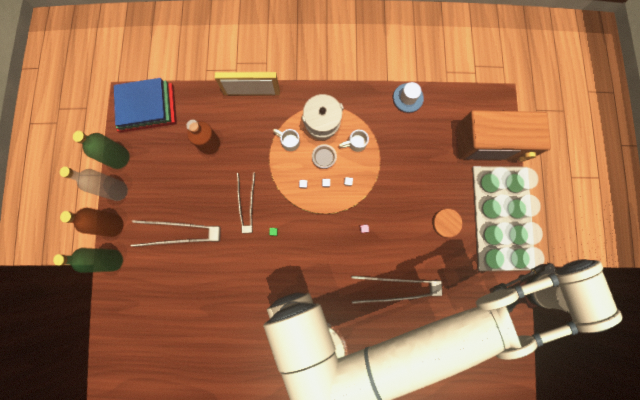

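View pics/v1.png

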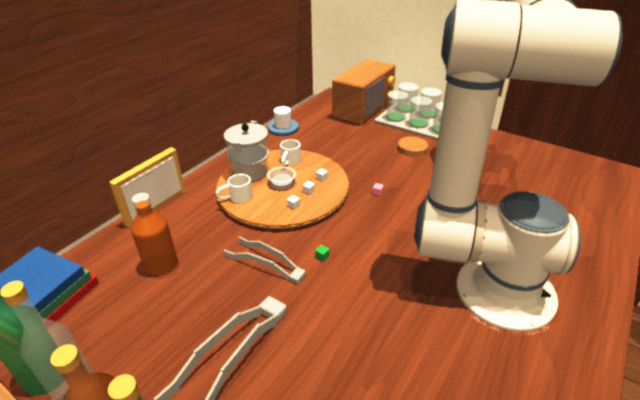

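In the top view, the candidates for the tongs are the small pair at (246,203) and the larger pairs at (175,233) and (397,290). I choose the small pair left of the turntable, with its head at (247,229) and tips near (238,173) and (253,173). The cubes are at (303,184), (326,183) and (349,181). The green (273,232) and pink (365,229) cubes are decoys.

Run:
```python
from h import *
im=cv2.imread("pics/top0.png"); C=cam("top"); d=np.load("pics/top0.npy")
hsv=cv2.cvtColor(im,cv2.COLOR_BGR2HSV)
# grey/bright low saturation
m=((hsv[...,1]<70)&(hsv[...,2]>110)).astype(np.uint8)
n,l,s,c=cv2.connectedComponentsWithStats(m)
for i in range(1,n):
    x,y,w,h,a=s[i]
    if a>10 and 225<x<370 and 165<y<240: print(s[i],c[i].round(1), plane(C,c[i],50)[0].round(1), plane(C,c[i],20)[0].round(1))
# turntable
h=((hsv[...,0]<18)&(hsv[...,1]>150)&(hsv[...,2]>130)).astype(np.uint8); h[:,:262]=0;h[:,390:]=0;h[:100]=0;h[225:]=0
cn=max(cv2.findContours(h,0,1)[0],key=cv2.contourArea); print(cv2.minEnclosingCircle(cn), plane(C,cv2.minEnclosingCircle(cn)[0],25))
cr=cv2.resize(im[160:245,225:375],None,fx=5,fy=5,interpolation=cv2.INTER_CUBIC); cv2.imwrite("pics/c0.png",cr)
for uv,z in [((246.5,229),18),((238,173),20),((253,173),20)]: print(uv,plane(C,[uv],z).round(1))
```

```text
[344 177   9   9  62] [348.3 180.9] [ 564.2 -117.4   50. ] [ 570.2 -119.9   20. ]
[322 179   8   8  62] [325.5 182.4] [559.  -42.1  50. ] [564.8 -42.8  20. ]
[299 180   8   8  61] [302.6 183.4] [555.1  33.7  50. ] [560.8  34.8  20. ]
[242 225  10   8  73] [246.4 228.7] [404.5 214.9  50. ] [406.7 220.2  20. ]
[361 225   8   7  50] [364.5 228.3] [ 407.5 -169.1   50. ] [ 409.9 -172.7   20. ]
((325.5, 162.0), 88.74833679199219) [[634.3935219  -42.65585147  25.        ]]
(246.5, 229) [[406.  220.3  18. ]]
(238, 173) [[596.1 255.   20. ]]
(253, 173) [[596.3 203.7  20. ]]
```

View pics/c0.png

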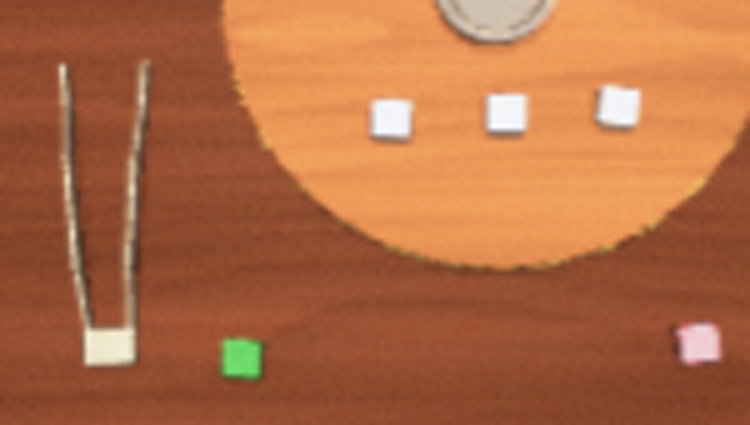

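The crop confirms the slim tongs at top-view (246,203), with the head nearest the robot and the tips away. The three white/steel cubes are on the turntable at (303,184), (326,183) and (349,181). Tongs grip is at about (493,224) with yaw about 0.05. I'll move above it.

>>> carry_out --increments '[-52.9, 0, -61.9, 0.35, 1, -52.9, 0, -61.9, 0.35, 1, -52.9, 0, -61.9, 0.35, 1, -52.9, 0, -61.9, 0.35, 1, -52.9, 0, -61.9, 0.35, 1, -52.9, 0, -61.9, 0.35, 1, -52.9, 0, -61.9, 0.35, 1, -52.9, 0, -61.9, 0.35, 1, -52.9, 0, -61.9, 0.35, 1, -52.9, 0, -61.9, 0.35, 1, -52.9, 0, -61.9, 0.35, 1, -52.9, 0, -61.9, 0.35, 1]'

```text
t: 1.35
position: [415.1, 21.7, 222.7]
eef_rot: [[-0.999, 0.001, 0.051], [-0.051, -0.0, -0.999], [-0.001, -1.0, 0.0]]
wrist_force: [0.2, -1.0, 0.3]
opening: 0.998
```

>>> carry_out --increments '[-8, 0, -19.8, 0, 1, -8, 0, -19.8, 0, 1, -8, 0, -19.8, 0, 1, -8, 0, -19.8, 0, 1, -8, 0, -19.8, 0, 1, -8, 0, -19.8, 0, 1, -8, 0, -19.8, 0, 1]'

```text
t: 2.05
position: [484.7, 220.4, 222.5]
eef_rot: [[-0.999, -0.001, 0.051], [-0.051, -0.001, -0.999], [0.001, -1.0, 0.001]]
wrist_force: [-0.5, -0.5, 0.7]
opening: 1.003
```

Run:
```python
from h import *
im,d,C=shot("wrist","w1"); st=manip.sense(); print(st["position"],st["joints"].round(2),st["wrist_force"],C[3])
for p in [(406,220,18),(493,224,0),(596,229,20)]: print(proj(C,[p]).round(0))
```

```text
[484.77301318 219.99165385 222.87283739] [ 0.36 -0.09  1.41 -0.    1.82  1.88] [-0.70188405 -0.52124646  0.37953261] [568.63827718 223.35323515 383.92108466]
[[316. 236.]]
[[316. 165.]]
[[316.  75.]]
```

View pics/w1.png

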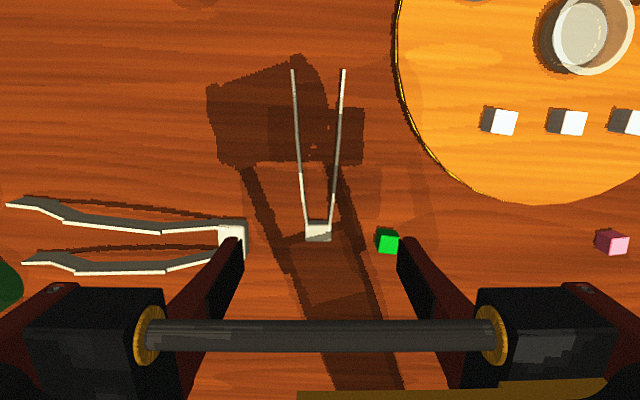

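The wrist view shows the small tongs: head top at about (318,230), tip tops at (293,69) and (344,69). The cubes are at (503,122), (573,122) and (628,121).

Run:
```python
from h import *
im=cv2.imread("pics/w1.png"); C=cam("wrist"); d=np.load("pics/w1.npy"); hsv=cv2.cvtColor(im,cv2.COLOR_BGR2HSV)
g=(hsv[...,1]<80)&(hsv[...,2]>110)
m=np.zeros_like(g);m[60:250,285:350]=g[60:250,285:350]
v,u=np.nonzero(m&(d>0)); P=bydepth(C,np.c_[u,v],d[v,u])
for lo,hi in [(390,420),(440,470),(480,500),(520,550),(570,590),(590,610)]:
    s=(P[:,0]>lo)&(P[:,0]<hi)&(P[:,2]>4); Q=P[s]
    if len(Q): a=Q[Q[:,1]>np.median(Q[:,1]).clip(0) ]; mid=(Q[:,1].min()+Q[:,1].max())/2; print(lo,hi,len(Q),Q.min(0).round(1),Q.max(0).round(1),mid.round(1))
for uv,z in [((318,221),18),((318,241),18),((293,69),20),((344,69),20)]: print(uv,plane(C,[uv],z).round(1))
# cubes via depth on top face
m=(hsv[...,2]>200)&(hsv[...,1]<40); m[:, :470]=0; m[:100]=0;m[145:]=0
n,l,s,c=cv2.connectedComponentsWithStats(m.astype(np.uint8))
for i in range(1,n):
    if s[i,4]>50: print(s[i],plane(C,c[i],50).round(1),d[int(c[i,1]),int(c[i,0])], bydepth(C,c[i:i+1],[d[int(c[i,1]),int(c[i,0])]]).round(1))
```

```text
390 420 361 [399.8 201.3  15.6] [420.  233.6  20.5] 217.4
440 470 117 [440.1 201.3  21.5] [470.  238.9  41.6] 220.1
480 500 62 [480.1 200.7  26.3] [499.3 242.2  42.3] 221.4
520 550 124 [520.1 199.3  24.2] [549.5 248.6  41.3] 223.9
570 590 98 [570.  198.   18.3] [589.8 253.9  22.4] 225.9
590 610 66 [590.2 197.6  17.9] [603.6 255.3  22.2] 226.4
(318, 221) [[426.8 217.7  18. ]]
(318, 241) [[399.6 216.4  18. ]]
(293, 69) [[600.9 253.   20. ]]
(344, 69) [[603.6 198.2  20. ]]
[491 109  27  26 513] [[559.3  29.1  50. ]] 324.4979 [[559.3  29.2  50.3]]
[561 111  27  24 487] [[563.4 -47.4  50. ]] 324.78967 [[563.4 -47.4  50. ]]
[626 111  14  24 249] [[ 567.1 -116.2   50. ]] 325.02106 [[ 567.1 -116.5   49.7]]
```

>>> carry_out --increments '[-1.3, 5, -0.1, 0, 0.6, -1.3, 10, -0.1, 0, 0.6, -1.3, 15, -0.1, 0, 0.6, -1.3, 18, -0.1, 0, 0.6, -1.3, 20, -0.1, 0, 0.6, -1.3, 21, -0.1, 0, 0.6, -1.3, 21, -0.1, 0, 0.6, -1.3, 21, -0.1, 0, 0.6]' --squeeze 35

```text
t: 2.9
position: [498.8, 222.6, 14.4]
eef_rot: [[-0.999, 0.002, 0.05], [-0.05, 0.001, -0.999], [-0.002, -1.0, -0.001]]
wrist_force: [-0.2, -0.9, 0.4]
opening: 0.805
```

>>> carry_out --increments '[0, 0.2, 0, 0, 0.1, 0, 0.2, 0, 0, 0, 0, 0.2, 0, 0, -0.1, 0, 0.2, 0, 0, -0.12, 0, 0.2, 0, 0, -0.12, 0, 0.2, 0, 0, -0.12, 0, 0.2, 0, 0, -0.12]'

```text
t: 3.6
position: [498.3, 223.3, 11.2]
eef_rot: [[-0.999, 0.001, 0.051], [-0.051, 0.001, -0.999], [-0.001, -1.0, -0.0]]
wrist_force: [0.7, 0.3, 2.3]
opening: 0.443
```

>>> carry_out --increments '[0, -2, 0, 0, -0.12, 0, -4, 0, 0, -0.12, 0, -7, 0, 0, -0.12, 0, -9, 0, 0, -0.12, 0, -9, 0, 0, -0.12, 0, -9, 0, 0, -0.12]'

```text
t: 4.2
position: [497.6, 223.0, 99.7]
eef_rot: [[-0.999, -0.001, 0.051], [-0.051, -0.0, -0.999], [0.001, -1.0, 0.0]]
wrist_force: [-0.3, -0.1, -1.2]
opening: 0.442
```

Run:
```python
from h import *
im,d,C=shot("wrist","w2"); st=manip.sense(); print(st["position"],st["opening"],st["wrist_force"],st["moment"])
```

```text
[497.05067691 222.75126138  98.74379246] 0.43919520853147853 [-0.24119398 -0.84807168 -1.31877031] [-0.02023601 -0.04562116  0.00861782]
```

View pics/w2.png

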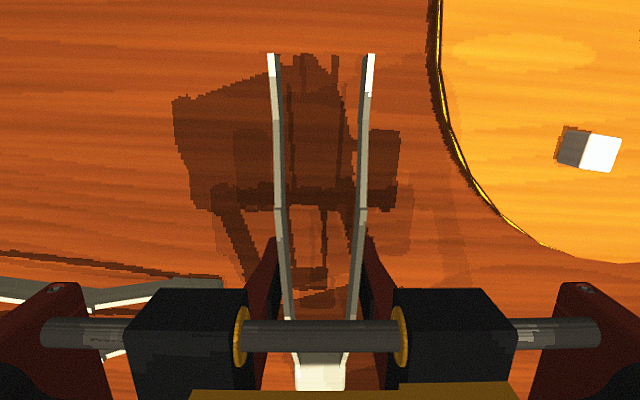

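The tongs hang level in the fingers, tip ends at (272,55) and (370,55). The nearest cube is at (600,152). Next I measure the tips relative to the TCP and the yaw of each cube.

Run:
```python
from h import *
C=cam("wrist"); d=np.load("pics/w2.npy"); im=cv2.imread("pics/w2.png"); hsv=cv2.cvtColor(im,cv2.COLOR_BGR2HSV)
st=manip.sense();R=np.array(st["eef_rot"]);p=np.array(st["position"])
for a,b in [(262,290),(355,385)]:
    g=(d[45:110,a:b]>0)&(d[45:110,a:b]<285); v,u=np.nonzero(g); P=bydepth(C,np.c_[u+a,v+45],d[45:110,a:b][g])
    t=(P-p)@R; 
    for lo,hi in[(-110,-96),(-96,-85),(-85,-74)]:
        s=(t[:,0]>lo)&(t[:,0]<hi); print(lo,s.sum(),t[s].min(0).round(1),t[s].max(0).round(1))
im=cv2.imread("pics/w1.png"); C=cam("wrist",{"eef_rot":[[-0.999,-0.001,0.051],[-0.051,-0.001,-0.999],[0.001,-1,0.001]],"position":[484.8,220.2,222.7]})
hsv=cv2.cvtColor(im,cv2.COLOR_BGR2HSV); m=(hsv[...,2]>200)&(hsv[...,1]<40); m[:, :470]=0; m[:100]=0;m[145:]=0
for c in cv2.findContours(m.astype(np.uint8),0,1)[0]:
    if cv2.contourArea(c)>100:
        q=plane(C,c[:,0,:],50)[:,:2].astype(np.float32); print(cv2.minAreaRect(q))
im=cv2.imread("pics/top0.png");C=cam("top");hsv=cv2.cvtColor(im,cv2.COLOR_BGR2HSV); m=(hsv[...,2]>150)&(hsv[...,1]<70); m[:175]=0;m[195:]=0
for c in cv2.findContours(m.astype(np.uint8),0,1)[0]:
    if cv2.contourArea(c)>30: print(cv2.minAreaRect(plane(C,c[:,0,:],50)[:,:2].astype(np.float32)))
```

```text
-110 549 [-109.7  -12.7  -43.8] [-96.  102.1 -18.2]
-96 538 [-95.9 -12.2 -44.4] [-85.  102.7 -17.7]
-85 262 [-84.7 -11.8 -44.6] [-78.2 102.3 -17.6]
-110 581 [-109.8  -12.6   22. ] [-96.1 102.6  52. ]
-96 574 [-95.9 -12.3  21.4] [-85.  102.   52.5]
-85 281 [-84.7 -11.8  21.2] [-78.2 102.   53.1]
((567.1376342773438, -114.16033935546875), (26.99750518798828, 14.817880630493164), 19.39602279663086)
((563.5841064453125, -47.08476638793945), (23.6759033203125, 23.814769744873047), 88.91392517089844)
((559.2882690429688, 29.346712112426758), (23.572153091430664, 23.993419647216797), 85.89347076416016)
((554.9010009765625, 33.92810821533203), (23.60453987121582, 23.152437210083008), 0.4754158556461334)
((558.6063232421875, -42.09573745727539), (23.618995666503906, 23.180410385131836), 0.10254515707492828)
((564.125, -117.83689880371094), (26.472490310668945, 25.423133850097656), 75.97799682617188)
((555.3031616210938, -653.4163818359375), (65.7185287475586, 225.40467834472656), 0.5207006335258484)
```

>>> carry_out --increments '[1, -1.1, 4, 0.05, -0.12, 2, -1.1, 9, 0.05, -0.12, 3.3, -1.1, 14, 0.05, -0.12, 4.1, -1.1, 18, 0.05, -0.12, 4.1, -1.1, 18.9, 0.05, -0.12, 4.1, -1.1, 18.9, 0.05, -0.12, 4.1, -1.1, 18.9, 0.05, -0.12]'

```text
t: 4.95
position: [466.2, 33.1, 110.6]
eef_rot: [[-1.0, -0.002, 0.001], [-0.001, 0.001, -1.0], [0.002, -1.0, -0.001]]
wrist_force: [-0.1, 1.1, -0.2]
opening: 0.442
```

```bash
cat > look.py <<'E'
from h import *
import sys
n=sys.argv[1]
S=[]
for i in range(int(sys.argv[2]) if len(sys.argv)>2 else 1):
    s=manip.sense(); S.append(np.r_[s["wrist_force"],s["moment"]]); im,d,C=shot("wrist",n)
st=manip.sense(); print(st["t"],st["position"].round(1),st["eef_rot"][:,0].round(3),st["opening"]); print("F",np.mean(S,0).round(3),np.std(S,0).round(3))
hsv=cv2.cvtColor(im,cv2.COLOR_BGR2HSV); R=st["eef_rot"];p=st["position"]
V,U=np.mgrid[0:260,0:640]; D=d[:260]; P=np.zeros((260*640,3)); P=bydepth(C,np.c_[U.ravel(),V.ravel()],D.ravel())
g=((hsv[:260,:,2]>100)&(hsv[:260,:,1]<80)).ravel()&(D.ravel()>0)
t=(P-p)@R
# tips: high
s=(t[:,0]<-75)&(t[:,0]>-112)&(t[:,1]<0)&(t[:,1]>-20)&(abs(t[:,2])<35)&(D.ravel()>0)
for nm,k in(("L",t[:,2]<0),("R",t[:,2]>0)):
    q=t[s&k]; 
    if len(q): print("tip",nm,q[:,0].min().round(1),np.percentile(q[:,1],[2,50]).round(1),"z",np.percentile(q[:,2],[5,50,95]).round(1))
c=g&(abs(P[:,2]-50)<4)&(P[:,0]<600)&~s
m=(c.reshape(260,640)*255).astype(np.uint8)
for k in cv2.findContours(m,0,1)[0]:
    if cv2.contourArea(k)>60:
        q=plane(C,k[:,0,:],50); r=cv2.minAreaRect(q[:,:2].astype(np.float32)); w=np.array([*r[0],50]); print("cube world",w.round(1),"size",np.round(r[1],1),"ang",round(r[2],1),"tool",((w-p)@R).round(1))
E
python3 look.py w3 3
```

```text
5.1 [466.5  33.6 111.2] [-1.    -0.003  0.001] 0.44751483581691637
F [-0.086  0.251 -0.966  0.056  0.005  0.005] [0.311 0.597 0.571 0.032 0.035 0.013]
tip L -104.9 [-13.1 -11.3] z [-20.8 -18.7 -17.4]
tip R -104.7 [-13.  -11.3] z [21.5 22.9 25. ]
cube world [559.   29.1  50. ] size [23.9 24.5] ang 85.5 tool [-92.5  61.1   4.7]
cube world [563.3 -46.9  50. ] size [24.  24.3] ang 0.6 tool [-96.6  61.   80.8]
cube world [ 568.  -120.2   50. ] size [24.6 24.5] ang 84.8 tool [-101.2   61.   154. ]
```

View pics/w3.png

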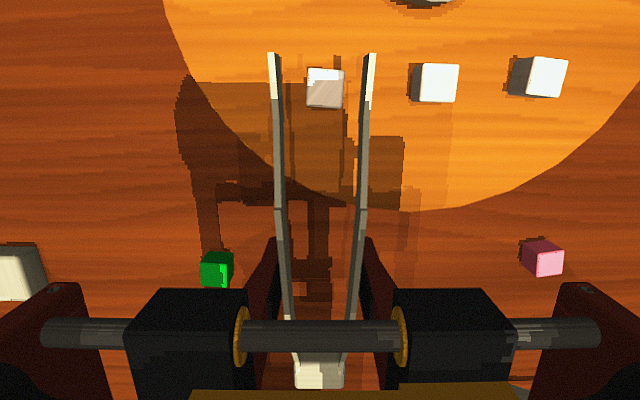

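The cube sits between the open tips at (325,88) and the tips are level. I'll shift slightly, descend and squeeze.

>>> carry_out --increments '[-0.3, 2, 0.3, 0, -0.12, -0.3, 4, 0.3, 0, -0.12, -0.3, 6, 0.3, 0, -0.12, -0.3, 7.2, 0.3, 0, -0.12, -0.3, 7.4, 0.3, 0, -0.12, -0.3, 7.4, 0.3, 0, -0.12, -0.3, 7.4, 0.3, 0, -0.12]' --squeeze 45

```text
t: 5.8
position: [470.2, 29.5, 38.8]
eef_rot: [[-1.0, 0.002, 0.001], [-0.001, 0.0, -1.0], [-0.002, -1.0, -0.0]]
wrist_force: [1.1, 0.1, -0.0]
opening: 0.445
```

>>> carry_out --increments '[0, 0, 0, 0, -0.2, 0, 0, 0, 0, -0.3, 0, 0, 0, 0, -0.5, 0, 0, 0, 0, -1, 0, 0, 0, 0, -1, 0, 0, 0, 0, -1]'

```text
t: 6.4
position: [469.8, 29.2, 38.1]
eef_rot: [[-1.0, 0.001, 0.001], [-0.001, 0.0, -1.0], [-0.001, -1.0, -0.0]]
wrist_force: [-0.7, -0.2, 2.1]
opening: 0.348
```

>>> carry_out --increments '[0, -0.5, 0, 0, -1, 0, -1.5, 0, 0, -1, 0, -3, 0, 0, -1, 0, -4, 0, 0, -1, 0, -4, 0, 0, -1, 0, -4, 0, 0, -1]'

```text
t: 7.0
position: [469.7, 29.2, 78.1]
eef_rot: [[-1.0, 0.001, 0.001], [-0.001, -0.0, -1.0], [-0.001, -1.0, 0.0]]
wrist_force: [-0.4, 0.3, -1.9]
opening: 0.345
```

```bash
python3 look.py w4 12
```

```text
7.6 [469.5  29.2  77.6] [-1.    -0.001  0.   ] 0.34522566840279484
F [-0.117 -0.066 -1.592  0.027  0.019  0.01 ] [0.232 0.455 0.386 0.031 0.036 0.018]
tip L -104.9 [-12.5 -10.8] z [-13.1  -7.3  -0.7]
tip R -104.6 [-12.3 -10.7] z [ 1.1  9.1 16.6]
cube world [563.2 -46.8  50. ] size [23.8 24.7] ang 0.5 tool [-93.7  27.6  76. ]
cube world [ 568.1 -119.9   50. ] size [25.  24.4] ang 85.4 tool [-98.5  27.6 149.2]
```

View pics/w4.png

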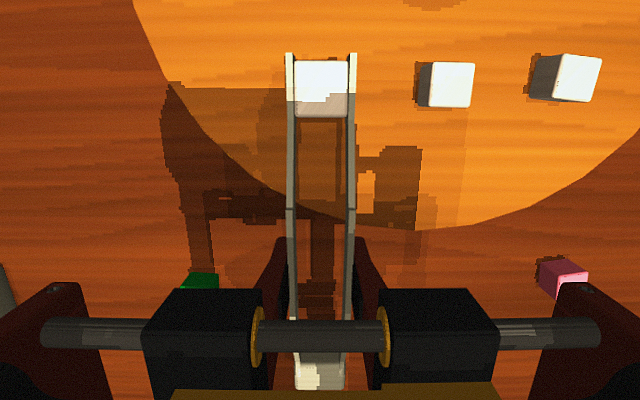

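Cube 1 is lifted: My is 0.02 Nm (a solid cube would give about 0.11) and Fz is -1.6 N. It's probably hollow. I'll put it down and try cube 2 for comparison.

>>> carry_out --increments '[0, 1.5, 0, 0, -1, 0, 3, 0, 0, -1, 0, 3.8, 0, 0, -1, 0, 4, 0, 0, -1, 0, 4, 0, 0, -1, 0, 4, 0, 0, -0.3, 0, 4, 0, 0, -0.2, 0, 4, 0, 0, -0.12, 0, 4, 0, 0, -0.12, 0, 4, 0, 0, -0.12]'

```text
t: 8.6
position: [469.6, 29.2, 37.8]
eef_rot: [[-1.0, 0.0, 0.001], [-0.001, -0.0, -1.0], [-0.0, -1.0, 0.0]]
wrist_force: [-0.3, -0.2, -1.7]
opening: 0.443
```

>>> carry_out --increments '[0, -1, 0, 0, -0.12, 0, -3, 0, 0, -0.12, 0, -6, 0, 0, -0.12, 0, -7.4, 0, 0, -0.12, 0.6, -7.4, 2.5, 0, -0.12, 0.6, -7.4, 5.5, 0, -0.12, 0.6, -7.4, 7.4, 0, -0.12, 0.6, -7.4, 7.4, 0, -0.12, 0.6, -7.4, 7.4, 0, -0.12]'

```text
t: 9.5
position: [463.5, -44.7, 111.7]
eef_rot: [[-1.0, 0.0, -0.0], [0.0, 0.001, -1.0], [-0.0, -1.0, -0.001]]
wrist_force: [0.6, 0.4, -1.8]
opening: 0.442
```

```bash
python3 look.py w5 12
```

```text
10.1 [463.6 -44.6 111.6] [-1.    -0.001 -0.   ] 0.4374945066967274
F [ 0.347  0.06  -0.697  0.036 -0.02   0.005] [0.516 0.414 0.576 0.022 0.042 0.033]
tip L -105.5 [-16.1 -13.8] z [-21.4 -19.2 -17.9]
tip R -105.8 [-15.9 -13.7] z [20.9 22.1 24.4]
cube world [559.5  26.7  50. ] size [24.4 24.2] ang 89.6 tool [-96.   61.6 -71.3]
cube world [563.  -46.7  50. ] size [23.7 23.9] ang 89.2 tool [-99.5  61.6   2.1]
cube world [ 567.2 -119.7   50. ] size [24.7 24.4] ang 84.3 tool [-103.6   61.6   75.2]
```

>>> carry_out --increments '[-1, 2, 0, 0, -0.12, -1, 4, 0, 0, -0.12, -1, 6, 0, 0, -0.12, -1, 7.3, 0, 0, -0.12, -1, 7.5, 0, 0, -0.12, -1, 7.5, 0, 0, -0.12, -1, 7.5, 0, 0, -0.2, -1, 7.5, 0, 0, -0.3, -1, 7.5, 0, 0, -0.5, -1, 7.5, 0, 0, -1, -1, 7.5, 0, 0, -1, -1, 7.5, 0, 0, -1]'

```text
t: 11.3
position: [474.0, -44.9, 37.4]
eef_rot: [[-1.0, 0.002, 0.001], [-0.001, -0.0, -1.0], [-0.002, -1.0, 0.0]]
wrist_force: [0.0, 0.1, 3.9]
opening: 0.346
```

>>> carry_out --increments '[0, -0.5, 0, 0, -1, 0, -1.5, 0, 0, -1, 0, -3, 0, 0, -1, 0, -4, 0, 0, -1, 0, -4, 0, 0, -1, 0, -4, 0, 0, -1]'

```text
t: 11.9
position: [473.8, -44.8, 77.1]
eef_rot: [[-1.0, 0.001, 0.001], [-0.001, -0.0, -1.0], [-0.001, -1.0, 0.0]]
wrist_force: [-0.5, -0.6, -1.6]
opening: 0.348
```

```bash
python3 look.py w6 20
```

```text
12.9 [473.6 -44.8  76.7] [-1.    -0.001 -0.   ] 0.34384789409344696
F [ 0.153 -0.109 -1.16   0.026  0.027 -0.002] [0.572 0.535 0.451 0.021 0.029 0.034]
tip L -105.1 [-15.4 -11.6] z [-13.4  -7.6  -0.7]
tip R -105.6 [-15.4 -11.5] z [ 1.1  9.1 16.3]
cube world [559.8  26.5  50. ] size [24.2 23.6] ang 89.4 tool [-86.3  26.7 -71.3]
cube world [ 567.3 -119.6   50. ] size [24.5 24.5] ang 84.2 tool [-93.7  26.7  74.9]
```

View pics/w6.png

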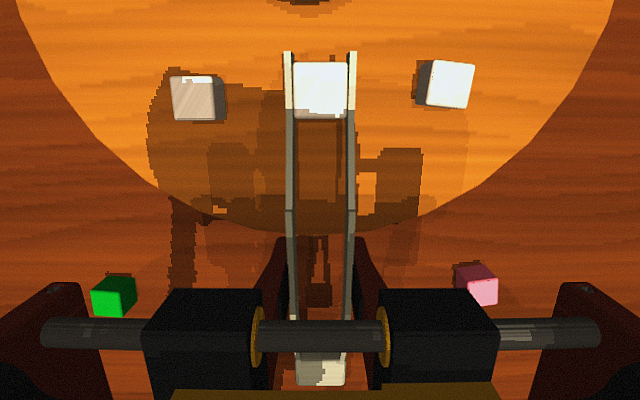

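Cube 2 is held at (320,88) with nearly the same readings as cube 1 (Fz -1.16 N, My 0.03 Nm), so both look hollow. I'll put it down and test cube 3 at (450,83), turned by about -0.1 rad.

>>> carry_out --increments '[0, 1.5, 0, 0, -1, 0, 3, 0, 0, -1, 0, 3.8, 0, 0, -1, 0, 4, 0, 0, -1, 0, 4, 0, 0, -1, 0, 4, 0, 0, -0.3, 0, 4, 0, 0, -0.2, 0, 4, 0, 0, -0.12, 0, 4, 0, 0, -0.12, 0, 4, 0, 0, -0.12]'

```text
t: 13.9
position: [473.6, -44.8, 36.8]
eef_rot: [[-1.0, 0.0, 0.001], [-0.001, -0.0, -1.0], [-0.0, -1.0, 0.0]]
wrist_force: [0.5, 0.7, -1.4]
opening: 0.444
```

>>> carry_out --increments '[0, -1, 0, 0, -0.12, 0, -3, 0, 0, -0.12, 0, -6, 0, 0, -0.12, 0, -7.4, 0, 0, -0.12, -0.5, -7.4, 2.5, 0.05, -0.12, -0.5, -7.4, 5, 0.1, -0.12, -0.5, -7.4, 6.4, 0.1, -0.12, -0.5, -7.4, 6.4, 0.1, -0.12, -0.5, -7.4, 6.4, 0.1, -0.12]'

```text
t: 14.8
position: [478.5, -108.4, 110.4]
eef_rot: [[-0.995, -0.0, -0.099], [0.099, 0.001, -0.995], [0.0, -1.0, -0.001]]
wrist_force: [0.2, 0.3, -1.1]
opening: 0.439
```

```bash
python3 look.py w7 12
```

```text
15.4 [ 478.6 -108.7  110.7] [-0.995  0.099 -0.   ] 0.44133228368893473
F [ 0.199 -0.034 -1.027  0.037  0.005 -0.014] [0.39  0.354 0.601 0.03  0.014 0.029]
tip L -106.7 [-19.2 -16.4] z [-21.5 -19.2 -18. ]
tip R -106.8 [-19.2 -16.4] z [20.8 22.  24.3]
cube world [559.7  25.9  50. ] size [25.1 24.3] ang 90.0 tool [ -67.3   60.7 -141.9]
cube world [563.1 -47.   50. ] size [24.4 24.4] ang 89.5 tool [-77.9  60.7 -69.7]
cube world [ 567.3 -120.6   50. ] size [23.6 24.3] ang 84.4 tool [-89.4  60.7   3.1]
```

>>> carry_out --increments '[0, 2, 0.15, 0, -0.12, 0, 4, 0.15, 0, -0.12, 0, 6, 0.15, 0, -0.12, 0, 7.5, 0.15, 0, -0.12, 0, 7.8, 0.15, 0, -0.12, 0, 7.8, 0.15, 0, -0.12, 0, 7.8, 0.15, 0, -0.2, 0, 7.8, 0.15, 0, -0.3, 0, 7.8, 0.15, 0, -0.5, 0, 7.8, 0.15, 0, -1, 0, 7.8, 0.15, 0, -1, 0, 7.8, 0.15, 0, -1]'

```text
t: 16.6
position: [479.0, -110.4, 33.4]
eef_rot: [[-0.995, 0.002, -0.099], [0.099, -0.0, -0.995], [-0.002, -1.0, 0.0]]
wrist_force: [-0.5, -0.7, 2.3]
opening: 0.339
```

>>> carry_out --increments '[0, -0.5, 0, 0, -1, 0, -1.5, 0, 0, -1, 0, -3, 0, 0, -1, 0, -4, 0, 0, -1, 0, -4, 0, 0, -1, 0, -4, 0, 0, -1]'

```text
t: 17.2
position: [478.6, -110.3, 73.1]
eef_rot: [[-0.995, 0.001, -0.099], [0.099, -0.0, -0.995], [-0.001, -1.0, 0.0]]
wrist_force: [-0.7, 0.8, -2.3]
opening: 0.349
```

```bash
python3 look.py w8 20
```

```text
18.2 [ 478.5 -110.2   72.6] [-0.995  0.099 -0.   ] 0.34551035993714435
F [-2.800e-02  1.710e-01 -2.317e+00  3.300e-02  1.030e-01 -1.000e-03] [0.557 0.498 0.583 0.023 0.023 0.031]
tip L -106.4 [-18.4 -15.3] z [-13.5  -7.7  -0.7]
tip R -106.1 [-18.4 -15.3] z [ 1.   9.  16.2]
cube world [559.8  25.6  50. ] size [24.2 25.8] ang 0.1 tool [ -67.5   22.6 -143.3]
cube world [563. -47.  50.] size [24.2 24.2] ang 89.4 tool [-77.8  22.6 -71.3]
```

View pics/w8.png

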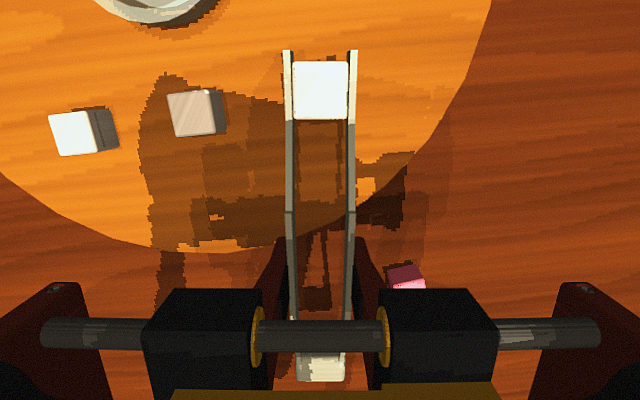

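Cube 3, at (320,90) in the tips, gives My 0.103 Nm and Fz -2.3 N, so it is the solid one. I'll lift it higher and let it settle.

>>> carry_out --increments '[0, -1, 0, 0, -1, 0, -2.5, 0, 0, -1, 0, -4, 0, 0, -1, 0, -5.5, 0, 0, -1, 0, -6, 0, 0, -1, 0, -6, 0, 0, -1, 0, -6, 0, 0, -1, 0, -6, 0, 0, -1, 0, -6, 0, 0, -1]'

```text
t: 19.1
position: [478.0, -110.1, 131.7]
eef_rot: [[-0.995, -0.002, -0.099], [0.099, 0.0, -0.995], [0.002, -1.0, -0.0]]
wrist_force: [0.1, -0.3, -1.5]
opening: 0.347
```

```bash
python3 look.py w9 8
python3 - <<'E'
from h import *
d=np.load("pics/w9.npy"); C=cam("wrist"); print("cube top centre", bydepth(C,[(320,90)],[d[90,320]]).round(1))
E
```

```text
19.5 [ 478.4 -110.2  132.6] [-0.995  0.099  0.   ] 0.34531931592826487
F [ 0.256  0.107 -1.867  0.031  0.1   -0.021] [0.316 0.676 0.488 0.035 0.021 0.02 ]
tip L -106.5 [-18.3 -15.3] z [-13.5  -7.7  -0.7]
tip R -106.3 [-18.1 -15.3] z [ 1.   9.  16.2]
cube world [559.9  26.7  50. ] size [24.2 24.4] ang 0.1 tool [ -67.5   82.6 -144.3]
cube world [563.1 -46.7  50. ] size [24.5 24.3] ang 89.8 tool [-78.   82.6 -71.6]
cube top centre [[ 566.9 -120.5  147. ]]
```

The top of the cube is at 147 mm, so its underside is at about 122 mm. The other two cubes are at rest on the turntable.

```bash
python3 -c "
from plant import manip
print(manip.job_done())"
```

```text
the job is handed in; nothing more can be done
None
```

I took the small ice tongs and lifted each of the three cubes in turn. The rightmost cube is the solid one, and I handed the job in holding it in the squeezed tongs.

| Cube | Vertical wrist force (N) | Moment (Nm) |
|---|---|---|
| Left | -1.6 | 0.02 |
| Middle | -1.2 | 0.03 |
| Right (solid) | -2.3 (-1.9 after the final lift) | 0.10 |

The wrist force alone was noisy: the left cube's reading fell between hollow and solid. I decided on the moment, where the right cube was close to the 0.11 Nm expected of the solid one.

**Last check before handing in:**
- **Held cube:** its underside was at about 122 mm, which is 97 mm above the turntable top. It did not slip in the tongs during the final lift.
- **Hollow cubes:** both were on the turntable at (560, 27) and (563, -47) mm, with their tops at 50 mm, clear of the tongs.
- **Tongs:** they tilted about 4° tips-up in the fingers while I set the first two cubes down, then stayed put.

I took no final picture of the bucket, cups, ashtray, decanter and coasters. The arm's path stayed clear of where I measured or saw them.

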